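# Close the carton of the tested gear

### The job

Close the packed carton, the one with the gear wheel in it: first fold its narrow flap down flat, then fold its wide flap down flat on top of it. Do not touch the empty carton beside it.

Things in the scene. Friction and masses are not known exactly. Their poses are not given: they have to be found in the camera images.
- packed: Packed carton: brown cardboard box, 120 mm along its x, 150 mm along its y, walls 4 mm thick, 80 mm high (near wall 84), open at the top, a loose steel gear wheel on a stub shaft (74 mm across, 65 high) in it. Stuck to the bench: it does not slide. Yaw within 20 deg. Origin: centre of its underside; z up, x roughly away from the robot. A wide flap hangs on its near rim, a narrow one on its far rim.
- packed_narrow (a joint): Opening angle, rad, of its narrow flap: 0 flat over the opening, 1.57 upright, more leans outwards (away from the robot), stop 2.4; starts at 1.5 to 2.05. Hinge line parallel to carton y at x = +60, z = 80 mm; flap 50 mm from hinge to free edge, 146 mm long, 4 mm thick; top at z = 84 mm when flat. Stiff crease: stays where left, no spring-back, yields to about 1.5 N at its free edge.
- packed_wide (a joint): Opening angle, rad, of its wide flap: 0 flat over the opening, 1.57 upright, more leans outwards (towards the robot), stop 2.4; starts at 1.5 to 2.05. Hinge line parallel to carton y at x = -60, z = 84.5 mm; flap 85 mm from hinge to free edge, 146 mm long, 4 mm thick; flat, its top is at z = 88.5 mm and it overlaps the narrow flap by 15 mm. Same crease; yields to about 1 N.
- spare: The empty carton with its two flaps: the same make and size as the packed one but nothing in it, both flaps standing open (1.5 to 2.05 rad); origin and axes as for the packed carton. The two stand side by side, 280 to 440 mm apart across the bench, either one on the left.
There are look-alikes about, which are no part of the job. What is shaped like the packed but yellow is not meant.

How it is judged:
By the outcome, as a careful person would: the job done as asked, in the order asked, and still so for the second after the job is handed in, with the robot touching nothing.
It also fails if it takes over 38 s, if anything falls off the work surface, if the arm or the gripper's body presses on something with over 40 N, if the wrist force passes 120 N, or if a joint passes its speed limit or range.

### The arm

A 7-joint arm with a two-finger parallel gripper is mounted at the origin on the work surface. World frame = base frame: x ahead of the robot, y to its left, z up, the work surface at z = 0. Lengths are in m, angles in rad, forces in N, time in s.
With the tool pointing down it reaches from about 0.4 to 0.85 m from the base axis. Payload 4.5 kg.
Tool frame: the origin (TCP) lies midway between the tips of the shut fingers; the grasp point (between the pads) lies behind it (r.tcp_to_grasp is the x of the grasp point in the tool frame, in m); x points along the fingers, z is the direction in which the jaws open and shut, and the axes are right-handed (so a half turn about x gives the same grasp; the last joint's range is limited). The gripper opens to 88 mm and grips with 3 to 60 N. Pads are 18 mm wide; open, the fingers measure 123 mm over their backs; the gripper's body (75 mm by 187 mm) begins 45 mm behind the grasp point.
Start: joints at [1.377, 0.689, -0.195, 1.565, 0.157, 0.902, -0.215], TCP at [0.141, -0.609, 0.239] pointing down, gripper open.
Joint ranges: [-3.01, 3.01], [-0.46, 2.08], [-1.47, 1.51], [0.13, 2.56], [-1, 4.14], [0.04, 2.09], [-2.66, 2.66]. Speed limits (rad/s): [2.57, 2.57, 3.14, 3.14, 3.14, 3.14, 3.14].

### API

Orientations are given as a unit quaternion [x, y, z, w].
In Python, from plant import readout, optics, workorder, r gives the robot as it stands.
- The arm moves only by the tool drive_tool, never from a script. Its argument "series" is a list of rows, each an object of numbers: "hand": the finger opening in cm, from 0 to 8.81; "dx", "dy", "dz": the shift along the tool's x, y, z in cm; "yaw": the turn about the tool's x in degrees. In form: [{"hand": .., "dx": .., "dy": .., "dz": .., "yaw": ..}, ...]. A call has exactly 8 rows; each row shifts and turns the commanded pose from where the row before left it, along the tool's axes as they then stand; what a row does not reach is not made up. A row lasts 1/8 s, in which the tool goes at most 62.5 mm and 10.7 degrees, less where a joint would pass 70% of its speed; a pose out of reach is approached as far as the arm can. A call with a gripper value outside its range is refused whole. The fingers move at their own pace and stop on an object; "squeeze" is the grip in N (left out, the last holds). Time passes only in rows, so rows that do not move let the fingers close, or fill a call up. It gives the time, the measured TCP pose, the force and the opening at its end, in the units of the state.
- readout.get_state(): the state, without advancing time (a new reading comes with each control period).
- optics.snapshot(name): name is "scene" or "side" or "wrist"; returns a dict with "pixels" (384x512x3 uint8, red, green, blue), "depth" (384x512 float32, m along the optical axis (not along the pixel's ray), 0 where there is no reading), "fx", "fy", "cx", "cy" (pixels), "R" (3x3) and "t" (3): a world point X has camera coordinates R X + t. Camera axes: x right, y down, z forward; pixel columns grow to the right and rows downward; lengths in m; the calibration is good to about 2 mm. A picture is of the moment at which its call begins.
- workorder.finish_job(): hands the job in, once; it reports no verdict.
The state is a dict: "clock": time; "q": joint angles; "qd": joint speeds; "joint_torque": joint torques, N m; "tool_pos": TCP position; "eef_rot": TCP orientation; "contact_force": force on the tool from outside, world axes, zero at the start; "moment": the same for the moment, N m; "opening": opening from 0.0 (shut) to 1.0 (fully open).
Only numpy, scipy, OpenCV 4.12 (cv2) and the standard library are available. Lean on these libraries where they do the work, as an engineer would, in place of code of your own. Each camera call takes 0.05 s, during which the arm holds its last target. There are 200 camera calls.

## Working session

There is one attempt and no reset: what is moved stays moved. The work goes in short steps, Python scripts to look and compute and a tool call to move; the robot and the scene stay as the last step left them, time stands still between calls to the robot, and variables do not carry over. Pictures are saved under pics/ and viewed, about 8 in all and at most 12, crops included, and the job is handed in when it is done.

Besides the shell and the picture viewer there is one more tool, called after "Call:" by a JSON object that holds its "api" and its "payload", one argument or row to a line. drive_tool: Moves the arm, as the interface text tells. Its arguments: {"type":"object","properties":{"series":{"type":"array","items":{"type":"object","properties":{"hand":{"type":"number"},"dx":{"type":"number"},"dy":{"type":"number"},"dz":{"type":"number"},"yaw":{"type":"number"}}}},"squeeze":{"type":"number"}},"required":["series"]}

```bash
mkdir -p pics; cat > h.py <<'E'
import numpy as np, cv2
from plant import readout, optics, workorder, r
def snap(n,f=None):
    s=optics.snapshot(n)
    if f: cv2.imwrite('pics/'+f,s['pixels'][:,:,::-1])
    return s
def world(s):
    v,u=np.mgrid[:384,:512]; d=s['depth']
    P=np.stack([(u-s['cx'])/s['fx']*d,(v-s['cy'])/s['fy']*d,d],-1)
    W=(P-np.array(s['t']))@np.array(s['R'])
    W[d==0]=np.nan
    return W
E
python3 - <<'E'
from h import *
st=readout.get_state(); print(st['tool_pos'],st['eef_rot'],st['opening'],r.tcp_to_grasp)
a=snap('scene');b=snap('side')
for n,s in(('scene',a),('side',b)):
    np.savez(f'{n}.npz',W=world(s),px=s['pixels']); print(n,-np.array(s['R']).T@s['t'],np.array(s['R'])[2])
im=np.vstack([a['pixels'],b['pixels']])[:,:,::-1]
cv2.imwrite('pics/1.png',cv2.resize(im,(400,600))) if 0 else (cv2.imwrite('pics/1.png',a['pixels'][:,:,::-1]),cv2.imwrite('pics/2.png',b['pixels'][:,:,::-1]))
E
```

```text
[ 0.14095442 -0.60826836  0.23794087] [ 0.44026736  0.55411754 -0.43956316  0.55308465] 0.9950810430996547 -0.0187
scene [0.95564869 0.78954948 0.95686272] [-0.35941943 -0.6360323  -0.68284741]
side [ 0.37623913 -0.69816875  0.76120278] [ 0.10779137  0.70489117 -0.70107735]
```

View pics/1.png

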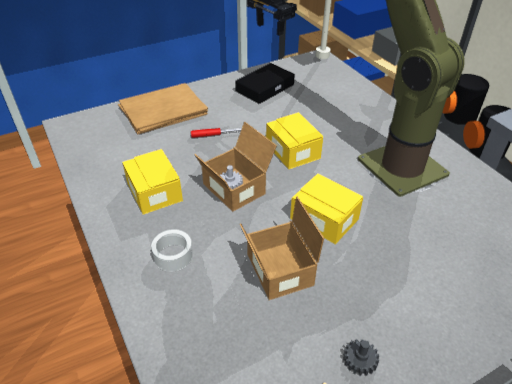

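View pics/2.png

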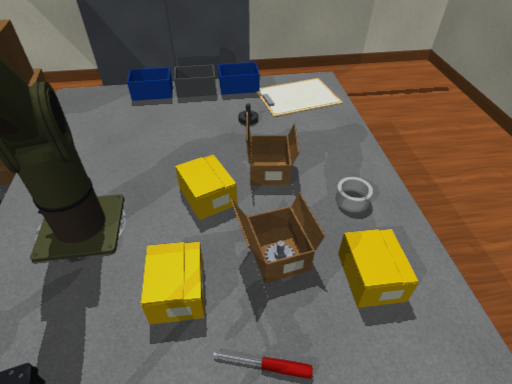

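The brown cartons are the only ones that could be mistaken for it: one at scene (235,175) / side (280,245) holds a gear, the other at scene (285,255) / side (272,160) is empty. The yellow ones at scene (152,180), (294,140) and (328,207) aren't meant. I choose the one with the gear, and will fit its model to both depth clouds.

```bash
cat > fit.py <<'E'
from h import *
from scipy.optimize import least_squares
def boxd(p,c,h):
    q=np.abs(p-c)-h
    return np.abs(np.linalg.norm(np.maximum(q,0),axis=1)+np.minimum(q.max(1),0))
def local(W,p):
    c,s=np.cos(p[2]),np.sin(p[2]); d=W[:,:2]-p[:2]
    return np.c_[d[:,0]*c+d[:,1]*s,-d[:,0]*s+d[:,1]*c,W[:,2]]
def dist(p,W):
    L=local(W,p); D=[boxd(L,[.058,0,.04],[.002,.075,.04]),boxd(L,[-.058,0,.042],[.002,.075,.042]),
      boxd(L,[0,.073,.04],[.06,.002,.04]),boxd(L,[0,-.073,.04],[.06,.002,.04]),boxd(L,[0,0,.002],[.06,.075,.002])]
    for sg,z,l,a in((1,.08,.05,p[3]),(-1,.0845,.085,p[4])):
        x=-(sg*L[:,0]-.06);zz=L[:,2]-z   # x inwards from hinge
        u=x*np.cos(a)+zz*np.sin(a); w=-x*np.sin(a)+zz*np.cos(a)
        D.append(boxd(np.c_[u,L[:,1],w],[l/2,0,.002],[l/2,.073,.002]))
    return np.min(D,0)
def brown(W,px):
    hsv=cv2.cvtColor(px,cv2.COLOR_RGB2HSV)
    return (hsv[...,0]>5)&(hsv[...,0]<20)&(hsv[...,1]>90)&np.isfinite(W[...,0])
def fit(W,p0):
    W=W[np.linalg.norm(W[:,:2]-p0[:2],axis=1)<.17]; W=W[W[:,2]>.01]
    return least_squares(dist,p0,args=(W,),loss='soft_l1',f_scale=.004,diff_step=1e-4,x_scale=[.01,.01,.1,.1,.1]),W
E
python3 - <<'E'
from fit import *
a=np.load('scene.npz');b=np.load('side.npz')
W=np.vstack([d['W'][brown(d['W'],d['px'])] for d in(a,b)])
for n,(u,v) in dict(packed=(280,250),spare=(270,160)).items():
    c=np.nanmedian(b['W'][v-12:v+12,u-12:u+12].reshape(-1,3),0)
    best=min((fit(W,np.r_[c[:2],y,an,aw])[0] for y in(-.3,0,.3) for an in(1.6,1.95) for aw in (1.6,1.95)),key=lambda f:f.cost)
    d=dist(best.x,fit(W,best.x)[1]); print(n,c.round(3),best.x.round(4),len(d),np.median(d).round(4),np.percentile(d,90).round(4))
for n,s in(('scene',a),('side',b)):
  for nm,(u,v) in dict(scene=dict(yA=(152,180),yB=(294,140),yC=(328,207)),side=dict(yA=(375,265),yB=(175,285),yC=(207,185)))[n].items():
    print(n,nm,np.nanmedian(s['W'][v-3:v+3,u-3:u+3].reshape(-1,3),0).round(3))
cv2.imwrite('pics/3.png',cv2.resize(b['px'][180:290,215:345,::-1],None,fx=4,fy=4))
E
```

```text
packed [ 0.513 -0.181  0.025] [ 0.5157 -0.1601  0.1719  1.9085  2.0055] 6118 0.0007 0.0017
spare [0.551 0.206 0.013] [ 0.5484  0.1644 -0.1353  1.9029  1.6442] 4863 0.0007 0.0018
scene yA [ 0.739 -0.213  0.087]
scene yB [ 0.292 -0.189  0.082]
scene yC [0.367 0.102 0.082]
side yA [ 0.706 -0.285  0.089]
side yB [ 0.27  -0.274  0.089]
side yC [0.351 0.025 0.089]
```

View pics/3.png

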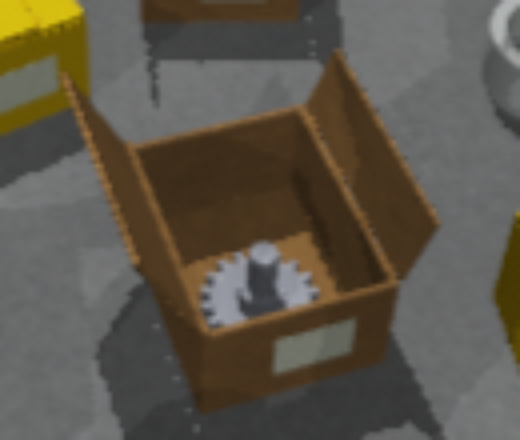

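```bash
cat > go.py <<'E'
import sys; from h import *
from scipy.spatial.transform import Rotation as Ro
C=np.array([.5157,-.1601]); Y=.1719
c,s=np.cos(Y),np.sin(Y); RL=np.array([[c,-s,0],[s,c,0],[0,0,1]])
st=readout.get_state(); R=Ro.from_quat(st['eef_rot']).as_matrix(); p=np.array(st['tool_pos'])
zl=RL.T@R[:,2]; e=np.degrees(np.arctan2(zl[0],zl[1])); e=(e+90)%180-90
print('t',round(st['clock'],2),'local mm',(1e3*RL.T@(p-np.r_[C,0])).round(1),'x axis',R[:,0].round(3),'z local',zl.round(3),'F',np.round(st['contact_force'],1),'open',st['opening'])
# yaw (about tool x=down) sign: test numerically
y=min((e,-e),key=lambda a:abs((RL.T@R@Ro.from_rotvec([np.radians(a),0,0]).as_matrix())[0,2])); print('yaw',round(y,1))
Rn=R@Ro.from_rotvec([np.radians(y),0,0]).as_matrix()
for a in sys.argv[1:]:
    t=RL@(np.array(eval(a))/1e3)+np.r_[C,0]
    print(a,'after yaw: cm',((t-p)@Rn*100).round(2)); p=t
E
python3 go.py 150,0,230 115,0,108 85,0,112
```

```text
t 0.1 local mm [-445.8 -377.5  238. ] x axis [-0.     0.002 -1.   ] z local [ 0.056 -0.998 -0.002] F [ 0.5 -0.2 -0.6] open 1.000221274859511
yaw 3.2
150,0,230 after yaw: cm [  0.85  59.58 -37.75]
115,0,108 after yaw: cm [12.2  -3.5   0.02]
85,0,112 after yaw: cm [-0.4 -3.  -0. ]
```

Call:
{"api": "drive_tool", "payload": {
  "series": [
    {"hand": 0,"yaw": 3.2},
    {"hand": 0,"dy": 4,"dz": -2.6},
    {"hand": 0,"dy": 4.5,"dz": -3},
    {"hand": 0,"dy": 4.5,"dz": -3},
    {"hand": 0,"dy": 4.5,"dz": -3},
    {"hand": 0,"dy": 4.5,"dz": -3},
    {"hand": 0,"dy": 4.5,"dz": -3},
    {"hand": 0,"dy": 4.5,"dz": -3}
  ],
  "squeeze": 10
}}

```text
invalid input at $.series[0]: expected keys hand, dx, dy, dz, yaw
```

```bash
python3 go.py 150,0,230
```

```text
t 0.1 local mm [-445.8 -377.5  238. ] x axis [-0.     0.002 -1.   ] z local [ 0.056 -0.998 -0.002] F [ 0.5 -0.2 -0.6] open 1.000221274859511
yaw 3.2
150,0,230 after yaw: cm [  0.85  59.58 -37.75]
```

Call:
{"api": "drive_tool", "payload": {
  "series": [
    {"hand": 0,"dx": 0,"dy": 0,"dz": 0,"yaw": 3.2},
    {"hand": 0,"dx": 0,"dy": 4,"dz": -2.6,"yaw": 0},
    {"hand": 0,"dx": 0,"dy": 4.5,"dz": -3,"yaw": 0},
    {"hand": 0,"dx": 0,"dy": 4.5,"dz": -3,"yaw": 0},
    {"hand": 0,"dx": 0,"dy": 4.5,"dz": -3,"yaw": 0},
    {"hand": 0,"dx": 0,"dy": 4.5,"dz": -3,"yaw": 0},
    {"hand": 0,"dx": 0,"dy": 4.5,"dz": -3,"yaw": 0},
    {"hand": 0,"dx": 0,"dy": 4.5,"dz": -3,"yaw": 0}
  ],
  "squeeze": 10
}}

```text
clock: 1.1
tool_pos: [0.4123, -0.3515, 0.2385]
eef_rot: [0.455, 0.541, -0.455, 0.541]
contact_force: [-0.5, -0.7, 0.5]
opening: 0.117
```

```bash
python3 go.py 150,0,230
```

```text
t 1.1 local mm [-134.6 -170.8  238.5] x axis [-0.  0. -1.] z local [-0. -1. -0.] F [-0.5 -0.7  0.5] open 0.1169558292763424
yaw -0.0
150,0,230 after yaw: cm [  0.84  28.47 -17.08]
```

Call:
{"api": "drive_tool", "payload": {
  "series": [
    {"hand": 0,"dx": 0,"dy": 4.6,"dz": -2.8,"yaw": 0},
    {"hand": 0,"dx": 0,"dy": 4.6,"dz": -2.8,"yaw": 0},
    {"hand": 0,"dx": 0,"dy": 4.6,"dz": -2.8,"yaw": 0},
    {"hand": 0,"dx": 0,"dy": 4.6,"dz": -2.8,"yaw": 0},
    {"hand": 0,"dx": 0,"dy": 4.6,"dz": -2.8,"yaw": 0},
    {"hand": 0,"dx": 0,"dy": 4.6,"dz": -2.8,"yaw": 0},
    {"hand": 0,"dx": 3,"dy": 0,"dz": 0,"yaw": 0},
    {"hand": 0,"dx": 0,"dy": 0,"dz": 0,"yaw": 0}
  ]
}}

```text
clock: 2.1
tool_pos: [0.6525, -0.1394, 0.2059]
eef_rot: [0.454, 0.543, -0.456, 0.539]
contact_force: [0.1, -0.4, 0.3]
opening: 0.003
```

```bash
python3 go.py 120,0,112
```

```text
t 2.1 local mm [138.3  -3.  205.9] x axis [-0.007  0.001 -1.   ] z local [ 0.001 -1.    -0.002] F [ 0.1 -0.4  0.3] open 0.003219910257522911
yaw 0.1
120,0,112 after yaw: cm [ 9.4  -1.77 -0.29]
```

Call:
{"api": "drive_tool", "payload": {
  "series": [
    {"hand": 0,"dx": 3,"dy": 0,"dz": 0,"yaw": 0},
    {"hand": 0,"dx": 3,"dy": 0,"dz": 0,"yaw": 0},
    {"hand": 0,"dx": 3.2,"dy": -1,"dz": 0,"yaw": 0},
    {"hand": 0,"dx": 0,"dy": -1.5,"dz": 0,"yaw": 0},
    {"hand": 0,"dx": 0,"dy": -1.5,"dz": 0,"yaw": 0},
    {"hand": 0,"dx": 0,"dy": -1,"dz": 0,"yaw": 0},
    {"hand": 0,"dx": 0,"dy": -0.7,"dz": 0,"yaw": 0},
    {"hand": 0,"dx": 0,"dy": 0,"dz": 0,"yaw": 0}
  ]
}}

```text
clock: 3.1
tool_pos: [0.5985, -0.1503, 0.1173]
eef_rot: [0.455, 0.541, -0.455, 0.541]
contact_force: [0.6, 0.2, -0.4]
opening: 0.002
```

```bash
python3 go.py 30,0,112
```

```text
t 3.1 local mm [ 83.3  -4.5 117.3] x axis [ 0.001 -0.    -1.   ] z local [-0.    -1.     0.001] F [ 0.6  0.2 -0.4] open 0.002059736633740354
yaw -0.0
30,0,112 after yaw: cm [ 0.53 -5.33 -0.45]
```

Call:
{"api": "drive_tool", "payload": {
  "series": [
    {"hand": 0,"dx": 0,"dy": -1.2,"dz": 0,"yaw": 0},
    {"hand": 0,"dx": 0.2,"dy": -1.4,"dz": 0,"yaw": 0},
    {"hand": 0,"dx": 0.6,"dy": -1.2,"dz": 0,"yaw": 0},
    {"hand": 0,"dx": 0.7,"dy": -0.8,"dz": 0,"yaw": 0},
    {"hand": 0,"dx": 0.8,"dy": -0.5,"dz": 0,"yaw": 0},
    {"hand": 0,"dx": 0.7,"dy": -0.2,"dz": 0,"yaw": 0},
    {"hand": 0,"dx": 0,"dy": 0,"dz": 0,"yaw": 0},
    {"hand": 0,"dx": 0,"dy": 0,"dz": 0,"yaw": 0}
  ]
}}

```text
clock: 4.1
tool_pos: [0.5456, -0.159, 0.0864]
eef_rot: [0.455, 0.541, -0.456, 0.541]
contact_force: [0.1, 0.3, -0.5]
opening: 0.004
```

```bash
python3 go.py 30,0,84
```

```text
t 4.1 local mm [29.7 -4.  86.4] x axis [-0.001 -0.    -1.   ] z local [ 0. -1. -0.] F [ 0.1  0.3 -0.5] open 0.0035221541370829873
yaw 0.0
30,0,84 after yaw: cm [ 0.24  0.03 -0.4 ]
```

Call:
{"api": "drive_tool", "payload": {
  "series": [
    {"hand": 0,"dx": 0.1,"dy": 0,"dz": 0,"yaw": 0},
    {"hand": 0,"dx": 0.1,"dy": 0,"dz": 0,"yaw": 0},
    {"hand": 0,"dx": 0.1,"dy": 0,"dz": 0,"yaw": 0},
    {"hand": 0,"dx": 0,"dy": 0,"dz": 0,"yaw": 0},
    {"hand": 0,"dx": 0,"dy": 0,"dz": 0,"yaw": 0},
    {"hand": 0,"dx": 0,"dy": 0,"dz": 0,"yaw": 0},
    {"hand": 0,"dx": 0,"dy": 0,"dz": 0,"yaw": 0},
    {"hand": 0,"dx": 0,"dy": 0,"dz": 0,"yaw": 0}
  ]
}}

```text
clock: 5.1
tool_pos: [0.5461, -0.159, 0.0844]
eef_rot: [0.455, 0.541, -0.455, 0.541]
contact_force: [-1.3, 0.8, 7.4]
opening: 0.004
```

```bash
python3 go.py -120,0,200; python3 - <<'E'
from h import *
s=snap('side'); cv2.imwrite('pics/4.png',cv2.resize(s['pixels'][130:320,180:400,::-1],None,fx=3,fy=3))
E
```

```text
t 5.1 local mm [30.1 -4.1 84.4] x axis [ 0. -0. -1.] z local [ 0. -1.  0.] F [-1.3  0.8  7.4] open 0.003694687364776093
yaw 0.0
-120,0,200 after yaw: cm [-11.56 -15.01  -0.41]
```

View pics/4.png

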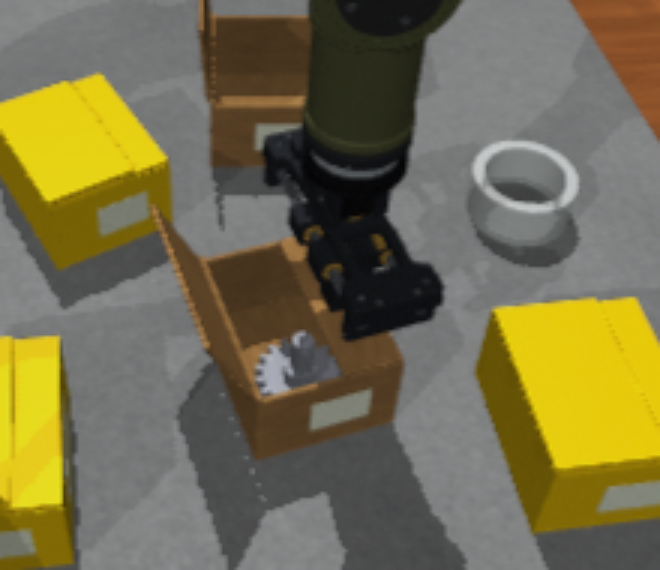

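The narrow flap lies flat under the fingers (crop ~350,340), and the tool reads 7 N against its stop. Next I lift and go round to the near side of the wide flap.

Call:
{"api": "drive_tool", "payload": {
  "series": [
    {"hand": 0,"dx": -4,"dy": 0,"dz": 0,"yaw": 0},
    {"hand": 0,"dx": -4,"dy": 0,"dz": 0,"yaw": 0},
    {"hand": 0,"dx": -4,"dy": 0,"dz": 0,"yaw": 0},
    {"hand": 0,"dx": 0,"dy": -4,"dz": -0.4,"yaw": 0},
    {"hand": 0,"dx": 0,"dy": -4,"dz": 0,"yaw": 0},
    {"hand": 0,"dx": 0,"dy": -4,"dz": 0,"yaw": 0},
    {"hand": 0,"dx": 0,"dy": -3.5,"dz": 0,"yaw": 0},
    {"hand": 0,"dx": 0,"dy": 0,"dz": 0,"yaw": 0}
  ]
}}

```text
clock: 6.15
tool_pos: [0.3896, -0.1821, 0.2038]
eef_rot: [0.455, 0.541, -0.457, 0.54]
contact_force: [0.5, -0.5, -0.5]
opening: 0.007
```

```bash
python3 go.py -122,0,140; python3 - <<'E'
from fit import *
p=np.array([.5157,-.1601,.1719,0,2.0055])
for n in('side','scene'):
    s=snap(n);W=world(s); L=local(W.reshape(-1,3),p)
    m=(L[:,0]>.015)&(L[:,0]<.055)&(abs(L[:,1])<.065)&(L[:,2]>.05)&(L[:,2]<.11); print(n,m.sum(),np.percentile(L[m,2],[5,50,95]).round(4), 'slope',np.polyfit(L[m,0],L[m,2],1)[0].round(3))
E
```

```text
t 6.15 local mm [-1.280e+02 -1.000e-01  2.038e+02] x axis [-0.003 -0.    -1.   ] z local [-0.003 -1.    -0.   ] F [ 0.5 -0.5 -0.5] open 0.007088693871448695
yaw -0.2
-122,0,140 after yaw: cm [ 6.38  0.62 -0.  ]
side 687 [0.0825 0.0845 0.0863] slope 0.004
scene 422 [0.0794 0.0819 0.0848] slope 0.003
```

Narrow flap checks out as flat: top at about 83 mm with no slope. Now I go down beside the wide flap and push it over.

Call:
{"api": "drive_tool", "payload": {
  "series": [
    {"hand": 0,"dx": 2.5,"dy": 0,"dz": 0,"yaw": 0},
    {"hand": 0,"dx": 2.5,"dy": 0,"dz": 0,"yaw": 0},
    {"hand": 0,"dx": 1.6,"dy": 0,"dz": 0,"yaw": 0},
    {"hand": 0,"dx": 0,"dy": 1.2,"dz": 0,"yaw": 0},
    {"hand": 0,"dx": 0,"dy": 1.2,"dz": 0,"yaw": 0},
    {"hand": 0,"dx": 0,"dy": 1.2,"dz": 0,"yaw": 0},
    {"hand": 0,"dx": 0,"dy": 1.2,"dz": 0,"yaw": 0},
    {"hand": 0,"dx": 0,"dy": 0,"dz": 0,"yaw": 0}
  ]
}}

```text
clock: 7.25
tool_pos: [0.4419, -0.1731, 0.138]
eef_rot: [0.455, 0.541, -0.454, 0.542]
contact_force: [-0.6, -0.3, 0.1]
opening: 0.0
```

```bash
python3 go.py
```

```text
t 7.25 local mm [-74.9  -0.2 138. ] x axis [ 0.003 -0.    -1.   ] z local [ 0.001 -1.     0.001] F [-0.6 -0.3  0.1] open 0.0003070330091768234
yaw 0.1
```

Call:
{"api": "drive_tool", "payload": {
  "series": [
    {"hand": 0,"dx": 0,"dy": 1.4,"dz": 0,"yaw": 0},
    {"hand": 0,"dx": 0.2,"dy": 1.4,"dz": 0,"yaw": 0},
    {"hand": 0,"dx": 0.6,"dy": 1.4,"dz": 0,"yaw": 0},
    {"hand": 0,"dx": 1,"dy": 1,"dz": 0,"yaw": 0},
    {"hand": 0,"dx": 1,"dy": 0.8,"dz": 0,"yaw": 0},
    {"hand": 0,"dx": 1,"dy": 0.5,"dz": 0,"yaw": 0},
    {"hand": 0,"dx": 0.8,"dy": 0.3,"dz": 0,"yaw": 0},
    {"hand": 0,"dx": 0,"dy": 0,"dz": 0,"yaw": 0}
  ]
}}

```text
clock: 8.25
tool_pos: [0.5071, -0.1615, 0.0911]
eef_rot: [0.455, 0.541, -0.455, 0.541]
contact_force: [0.9, 0.2, -1.1]
opening: 0.008
```

```bash
python3 go.py -5,0,88.5
```

```text
t 8.25 local mm [-8.7  0.1 91.1] x axis [-0.  0. -1.] z local [ 0. -1. -0.] F [ 0.9  0.2 -1.1] open 0.008371274936815021
yaw 0.0
-5,0,88.5 after yaw: cm [0.26 0.37 0.01]
```

Call:
{"api": "drive_tool", "payload": {
  "series": [
    {"hand": 0,"dx": 0.1,"dy": 0,"dz": 0,"yaw": 0},
    {"hand": 0,"dx": 0.1,"dy": 0,"dz": 0,"yaw": 0},
    {"hand": 0,"dx": 0.1,"dy": 0,"dz": 0,"yaw": 0},
    {"hand": 0,"dx": 0,"dy": 0,"dz": 0,"yaw": 0},
    {"hand": 0,"dx": 0,"dy": 0,"dz": 0,"yaw": 0},
    {"hand": 0,"dx": 0,"dy": 0,"dz": 0,"yaw": 0},
    {"hand": 0,"dx": 0,"dy": 0,"dz": 0,"yaw": 0},
    {"hand": 0,"dx": 0,"dy": 0,"dz": 0,"yaw": 0}
  ]
}}

```text
clock: 9.25
tool_pos: [0.5072, -0.1618, 0.0889]
eef_rot: [0.455, 0.541, -0.455, 0.541]
contact_force: [0.2, -0.2, 4.5]
opening: 0.009
```

Firm contact at 88.9 mm; lifting clear and checking.

Call:
{"api": "drive_tool", "payload": {
  "series": [
    {"hand": 0,"dx": -3,"dy": 0,"dz": 0,"yaw": 0},
    {"hand": 0,"dx": -4,"dy": 0,"dz": 0,"yaw": 0},
    {"hand": 0,"dx": -4,"dy": 0,"dz": 0,"yaw": 0},
    {"hand": 0,"dx": -4,"dy": 0,"dz": 0,"yaw": 0},
    {"hand": 0,"dx": -2,"dy": -3,"dz": 0,"yaw": 0},
    {"hand": 0,"dx": 0,"dy": -3,"dz": 0,"yaw": 0},
    {"hand": 0,"dx": 0,"dy": 0,"dz": 0,"yaw": 0},
    {"hand": 0,"dx": 0,"dy": 0,"dz": 0,"yaw": 0}
  ]
}}

```text
clock: 10.25
tool_pos: [0.4488, -0.1716, 0.2585]
eef_rot: [0.455, 0.541, -0.455, 0.541]
contact_force: [0.1, 0.5, 0.2]
opening: 0.004
```

```bash
python3 go.py; python3 - <<'E'
from fit import *
p=np.array([.5157,-.1601,.1719,0,0]);Ws=[]
for n in('side','scene'):
    s=snap(n,'5_%s.png'%n);W=world(s); Ws.append(W[brown(W,s['pixels'])]);L=local(W.reshape(-1,3),p)
    for nm,a,b in(('wide',-.05,.02),('narrow',.03,.055)):
        m=(L[:,0]>a)&(L[:,0]<b)&(abs(L[:,1])<.065)&(L[:,2]>.05)&(L[:,2]<.12); print(n,nm,m.sum(),np.percentile(L[m,2],[5,50,95]).round(4),'slope',np.polyfit(L[m,0],L[m,2],1)[0].round(3))
    if n=='side': cv2.imwrite('pics/5.png',cv2.resize(s['pixels'][100:320,140:430,::-1],None,fx=2.5,fy=2.5))
print(fit(np.vstack(Ws),np.array([.5484,.1644,-.1353,1.9029,1.6442]))[0].x.round(4))
E
```

```text
t 10.25 local mm [-6.790e+01  1.000e-01  2.585e+02] x axis [ 0.001  0.    -1.   ] z local [ 0.001 -1.    -0.   ] F [0.1 0.5 0.2] open 0.004067253306870696
yaw 0.0
side wide 1240 [0.0872 0.0891 0.091 ] slope 0.001
side narrow 430 [0.0827 0.0846 0.0866] slope 0.004
scene wide 702 [0.0834 0.0862 0.0893] slope 0.007
scene narrow 265 [0.0792 0.0821 0.0848] slope -0.015
[ 0.5484  0.1647 -0.1373  1.9061  1.6443]
```

View pics/5.png

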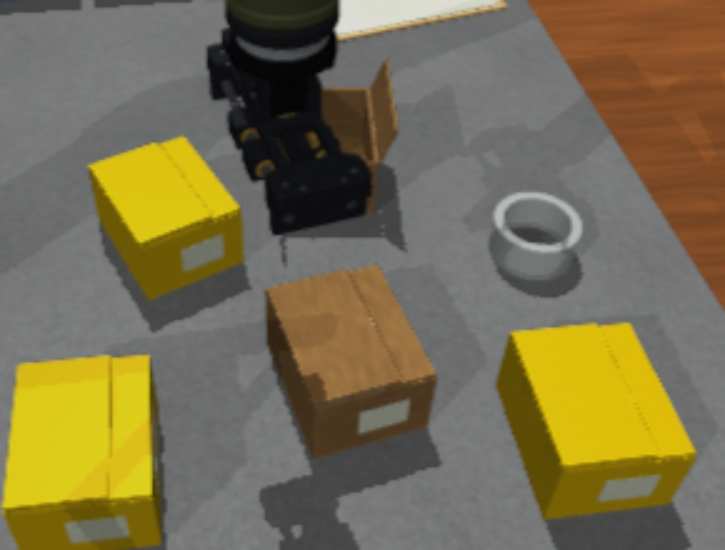

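The packed carton is closed (crop 350,340), with the wide flap on top of the narrow one. The spare is unchanged and the arm is clear.

```bash
python3 -c "
from plant import workorder; print(workorder.finish_job())"
```

```text
the job is handed in; nothing more can be done
None
```

The packed carton with the gear wheel is closed, and I handed the job in at about 10.4 s. I folded the narrow flap down first, then the wide flap on top of it, pushing with the shut fingers.

- **Flaps:** both are flat. The side camera puts the wide flap's top at 89.1 mm (88.5 nominal) and the narrow flap's at 84.6 mm (84 nominal), with slopes of at most 0.004.
- **Disagreement:** the scene camera reads both tops about 2 mm lower and sees a slope of up to 0.015. That fits the 2 mm calibration limit.
- **Forces:** the highest I read at the end of a move was about 7.5 N, when pressing the narrow flap against its stop.
- **Spare carton:** its fitted pose and flap angles match the start to within the noise. The arm ended about 170 mm above the closed carton, touching nothing.

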